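# Dip check of the bench pump with a gauge rod

## Robot

A 6-joint arm with a two-finger parallel gripper is mounted at the origin on a cart in front of the work surface, level with it; the furniture and walls round the work are solid. World frame = base frame: x ahead of the robot, y to its left, z up, the work surface at z = 0. Lengths are in m, angles in degrees, forces in N, time in s.
With the tool pointing down it reaches from about 0.4 to 0.825 m from the base axis. Payload 7 kg.
Tool frame: the origin (TCP) lies at the very end of the fingers, on their centre line; the grasp point (between the pads) lies 19 mm behind it (r.hold_point_z is the distance from the TCP to the grasp point, in m); x points along the fingers, y is the direction in which the jaws open and shut, and the axes are right-handed (so a half turn about x gives the same grasp; the last joint's range is limited). The gripper opens to 88 mm and grips with 3 to 60 N. Pads are 19 mm wide; open, the fingers measure 130 mm over their backs; the gripper's body (78 mm by 193 mm) begins 47 mm behind the grasp point.
Start: joints at [16.507, 20.546, 0.682, 0, -70.136, -16.507], TCP at [0.675, -0, 0.227] pointing down, gripper open.
Joint ranges: [-176.03, 176.03], [-82.01, 121.73], [-58.28, 71.71], [-173.87, 95.51], [-174.79, -0.11], [-173.66, 173.66]. Speed limits (degrees/s): [136.94, 136.94, 172.46, 180, 180, 180].

## Interface

Orientations are given as [roll, pitch, yaw] about the fixed x, y, z axes, in that order (R = Rz(yaw) Ry(pitch) Rx(roll)).
In Python, from plant import r gives the robot as it stands. The module is installed in compiled form; this text tells all that it offers.
- The arm moves only by the shell command python3 -m creep 'ROWS' [FORCE]. ROWS is JSON, a list of rows, each a list of 7 numbers: the turn, a rotation vector about the tool's x, y, z in rad, then the shift along the tool's x, y, z in cm, then the opening in per cent of the stroke, from 0 (shut) to 100 (fully open). In form: [[rx, ry, rz, x, y, z, fingers], ...]. A call has 1 to 8 rows; each row shifts and turns the commanded pose from where the row before left it, along the tool's axes as they then stand; what a row does not reach is not made up. A row lasts 1/10 s, in which the tool goes at most 50 mm and 8.59 degrees, less where a joint would pass 70% of its speed; a pose out of reach is approached as far as the arm can. A call is refused whole if a number of a shift passes 5 or a number of a turn 0.15, either way. A call with a gripper value outside its range is refused whole. The fingers move at their own pace and stop on an object; FORCE is the grip in N (left out, the last holds). Time passes only in rows, so rows that do not move let the fingers close. It gives the time, the measured TCP pose, the force and the opening at its end, in the units of the state.
- r.get_state(): the state, without advancing time (a new reading comes with each control period).
- r.capture(name): name is "scene" or "side" or "wrist"; returns (picture, depth): 400x640x3 uint8, blue, green, red; 400x640 float32, m along the optical axis (not along the pixel's ray), 0 where there is no reading.
- r.camera_info(name): a dict with "fovy" (degrees; the focal length in pixels is half the picture's height over the tangent of half this angle, whatever the lens; pixels are square), "cx", "cy" (the principal point, pixels), "dist_coeffs" ([k1, k2, p1, p2, k3] as OpenCV has them; the pictures are not rectified), "camera_from_world" (4x4, takes a point from world to camera coordinates). Camera axes: x right, y down, z forward; pixel columns grow to the right and rows downward; lengths in m; the calibration is good to about 2 mm. A picture is of the moment at which its call begins: read the wrist's pose just before it. camera_info takes no time and is no camera call; for the wrist camera it gives the pose at the moment of the call.
- r.close_job(): hands the job in, once; it reports no verdict.
Trained networks look in the newest picture that a camera, given by its name, has taken for a name from the list of things; names that differ only in an ending like _2 or _b are one class to them, and where a whole thing is asked for, a point or a joint stands for the part that bears it (a point fixed in the world has none). Each returns a list of dicts, best first, with "score" (0 to 1); they miss things now and then, are a little off and sometimes report something else, mostly with a low value. They report only what shows in the picture. A call takes as long as a camera call. They do not tell look-alikes from the thing itself.
- r.look_for(query, camera): "rect" ([left, top, right, bottom] in pixels, round what is visible of it).
- r.masks_of(query, camera): "pixels" (400x640 bool, what is visible of it) and "rect" ([left, top, right, bottom] in pixels, round what is visible of it).
The state is a dict: "time_s": time; "joints": joint angles; "qd": joint speeds; "joint_torque": joint torques, N m; "tcp_pos": TCP position; "eef_rot": TCP orientation; "contact_force": force on the tool from outside, world axes, zero at the start; "moment": the same for the moment, N m; "gripper_width": finger opening in m.
Only numpy, scipy, OpenCV 4.12 (cv2) and the standard library are available. Lean on these libraries where they do the work, as an engineer would, in place of code of your own. Each camera call takes 0.05 s, during which the arm holds its last target. There are 200 camera calls.

## Task

Check the little bench pump with its gauge rod: take the rod by its black handle from its rest, push it tip first all the way down the pump's slanted guide tube until the collar stops on the mouth, then draw it right out again. Present it for reading: hold the rod level in the air with its tip over the middle of the ruled reading plate, a few centimetres above the plate, and finish still holding it there motionless. Leave the other things on the worktop where they stand.

Things in the scene. Friction and masses are not known exactly. Their poses are not given: they have to be found in the camera images.
- gauge_rod: Loose gauge rod, 171 mm, about 90 g. Origin on its axis, at the collar face that seats on the tube's mouth; +x to the tip. Steel shaft 8 mm thick, x = 0 to 85 mm, last 6 mm tapering; steel collar 26 mm dia, x = -6 to 0; black flat-sided handle 16 mm wide (y), 18 mm high (z), x = -86 to -6. Starts lying level in the rest, z up, axis 50 mm above the worktop, handle clear for a grip from above.
- rod_tip (a point): The end of the rod's tip, 85 mm from the rod's origin along +x.
- rod_grip (a point): Place on the handle to grip, on the rod's axis at x = -45 mm; near the centre of mass.
- rest: Fixed low stand in which the rod starts; 175 x 34 mm, 58 mm high; origin under its centre, x along the lying rod (to the tip). The rod's origin starts 50 mm above this origin. Base 8 mm thick; open-topped forks under the handle's rear end (x = -86 to -74 mm, top at 53 mm) and under the shaft (x = 54 to 66 mm, top at 58 mm). Lift the rod straight up.
- pump: Fixed small grey bench pump, base 180 x 100 mm: gear case and lying motor, up to 114 mm high; origin under the gear case, whose front face lies at x = -30 mm. +x runs to the motor; the guide tube sticks out to -x, upward.
- guide_tube: The pump's steel guide tube. Origin: centre of its mouth, 92 mm above the worktop; +x: direction of insertion, along the tube's axis, 35 degrees downward. Bore 14 mm dia (16 in the first 7 mm), 92 mm deep; outside 24 mm, flange at the mouth 34 mm. With the rod fully in, rod and tube share origin and x axis; the rod's turn about its own axis does not matter.
- reading_plate: Fixed flat plate, 120 x 80 x 10 mm, aluminium with a white face and a row of dark ruled lines; origin under its centre, x along its length.
- plate_mid (a point): The middle of the reading plate's upper face.
- sample_cup_1: Bystander: lidded sample cup, 50 mm diameter, 58 mm high; origin under its centre.
- sample_cup_2: Bystander: lidded sample cup, 50 mm diameter, 58 mm high; origin under its centre.
- label_roll: Bystander: roll of labels, 61 mm diameter, 30 mm high; origin under its centre.
- reagent_vial_1: Bystander: small capped vial, 23 mm diameter, 50 mm high; origin under its centre.
- timer: Bystander: flat bench timer, 62 x 62 x 19 mm; origin under its centre.
- marker: Bystander: lying marker pen, 137 mm long, 12 mm thick; origin under its centre.
Things that resemble listed ones, but are neither listed nor needed, are in the scene too. Of the things that look like the reading_plate, take the one that is nearest to the robot's base at the start.

How it is judged:
By the outcome, as a careful person would: the job done as asked, in the order asked, and still so for the second after the job is handed in, while the arm keeps its last pose, push and grip.
It also fails if it takes over 58 s, if anything falls off the work surface, if the arm or the gripper's body presses on something with over 40 N, if the wrist force passes 120 N, or if a joint passes its speed limit or range.

## Working session

There is one attempt and no reset: what is moved stays moved. The work goes in short steps, Python scripts to look and compute and a shell command to move; the robot and the scene stay as the last step left them, time stands still between calls to the robot, and variables do not carry over. Pictures are saved under pics/ and viewed, about 8 in all and at most 12, crops included, and the job is handed in when it is done.

```bash
mkdir -p pics
cat > h.py <<'E'
import numpy as np, cv2
from scipy.spatial.transform import Rotation as Ro
from plant import r
def K(ci):
    f=200/np.tan(np.radians(ci['fovy']/2)); return np.array([[f,0,ci['cx']],[0,f,ci['cy']],[0,0,1]])
def pts(uv,d,ci):
    uv=np.asarray(uv,float).reshape(-1,1,2)
    n=cv2.undistortPoints(uv,K(ci),np.array(ci['dist_coeffs'],float))[:,0]
    d=np.asarray(d,float).reshape(-1,1)
    c=np.hstack([n*d,d]); T=np.linalg.inv(np.array(ci['camera_from_world']))
    return c@T[:3,:3].T+T[:3,3]
def cloud(mask,depth,ci):
    v,u=np.where(mask&(depth>0)); return pts(np.c_[u,v],depth[v,u],ci)
def proj(P,ci):
    T=np.array(ci['camera_from_world']); 
    return cv2.projectPoints(np.asarray(P,float).reshape(-1,3),cv2.Rodrigues(T[:3,:3])[0],T[:3,3],K(ci),np.array(ci['dist_coeffs'],float))[0][:,0]
def onplane(uv,z,ci):
    a=pts([uv],[0.1],ci)[0]; b=pts([uv],[1.],ci)[0]; t=(z-a[2])/(b[2]-a[2]); return a+t*(b-a)
E
python3 - <<'E'
from h import *
ims=[]
for c in ["scene","side"]:
    im,d=r.capture(c); ci=r.camera_info(c); np.savez(c+'0.npz',im=im,d=d)
    cv2.imwrite(f'pics/{c}0.png',im)
    for q in ["gauge_rod","rest","pump","guide_tube","reading_plate","sample_cup_1","label_roll","reagent_vial_1","timer","marker"]:
        for m in r.masks_of(q,c):
            if m['score']<.25: continue
            P=cloud(m['pixels'],d,ci)
            if len(P): print(c,q,round(m['score'],2),np.int32(m['rect']),np.median(P,0).round(3),P.min(0).round(3),P.max(0).round(3))
print(r.get_state()['time_s'])
E
```

```text
scene gauge_rod 0.63 [262 237 309 255] [0.475 0.282 0.056] [ 0.424  0.22  -0.001] [0.579 0.33  0.065]
scene rest 0.86 [262 233 313 265] [0.503 0.295 0.009] [ 0.42   0.241 -0.001] [0.583 0.343 0.06 ]
scene pump 0.84 [403 145 420 185] [ 0.592 -0.386  0.07 ] [ 0.123 -0.611 -0.002] [0.797 0.22  0.503]
scene guide_tube 0.58 [262 208 277 225] [0.67  0.256 0.05 ] [0.655 0.226 0.002] [0.708 0.276 0.062]
scene reading_plate 0.76 [217 263 269 291] [0.493 0.448 0.009] [ 0.43   0.384 -0.002] [0.569 0.507 0.017]
scene reading_plate 0.75 [150 287 201 325] [0.501 0.655 0.01 ] [0.438 0.598 0.   ] [0.573 0.714 0.015]
scene sample_cup_1 0.66 [262 208 277 225] [0.67  0.256 0.049] [ 0.655  0.203 -0.001] [0.733 0.276 0.062]
scene sample_cup_1 0.64 [276 210 289 231] [0.611 0.232 0.048] [0.597 0.206 0.002] [0.643 0.252 0.062]
scene reagent_vial_1 0.53 [335 239 356 263] [0.401 0.141 0.009] [ 0.383  0.062 -0.001] [0.434 0.194 0.015]
scene timer 0.73 [283 241 313 256] [0.459 0.276 0.057] [0.423 0.251 0.042] [0.506 0.299 0.062]
scene timer 0.53 [370 229 392 247] [0.379 0.01  0.017] [ 0.349 -0.029 -0.003] [0.42
[... 965 characters left out ...]
 182 302 210] [0.514 0.29  0.013] [ 0.425  0.154 -0.003] [0.597 0.333 0.149]
side sample_cup_1 0.35 [281 222 296 231] [0.401 0.153 0.01 ] [ 0.39   0.102 -0.005] [0.416 0.19  0.019]
side reagent_vial_1 0.62 [278 222 301 233] [0.402 0.147 0.01 ] [0.388 0.08  0.001] [0.42  0.19  0.019]
side reagent_vial_1 0.46 [389 262 399 270] [ 0.596 -0.294  0.029] [ 0.588 -0.301 -0.002] [ 0.607 -0.278  0.052]
side timer 0.73 [295 241 314 256] [ 0.385 -0.005  0.016] [ 0.354 -0.036 -0.005] [0.423 0.042 0.026]
side timer 0.58 [389 260 396 271] [ 0.597 -0.294  0.03 ] [ 0.588 -0.301  0.   ] [ 0.607 -0.281  0.054]
side marker 0.66 [278 222 302 234] [0.405 0.141 0.009] [ 0.387  0.077 -0.005] [0.424 0.19  0.019]
1.1
```

Run:
```python
import cv2,numpy as np
a=cv2.imread('pics/scene0.png')[130:335,140:460]; b=cv2.imread('pics/side0.png')[140:330,220:470]
a=cv2.resize(a,None,fx=2.5,fy=2.5,interpolation=2)[:,:800]
cv2.imwrite('pics/a1.png',a); cv2.imwrite('pics/b1.png',cv2.resize(b,None,fx=3,fy=3,interpolation=2))
```

```text
(no output)
```

View pics/a1.png

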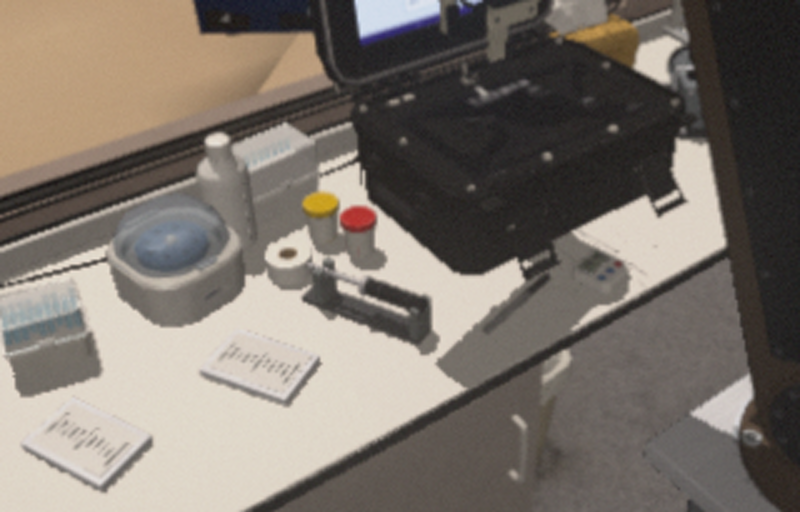

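View pics/b1.png

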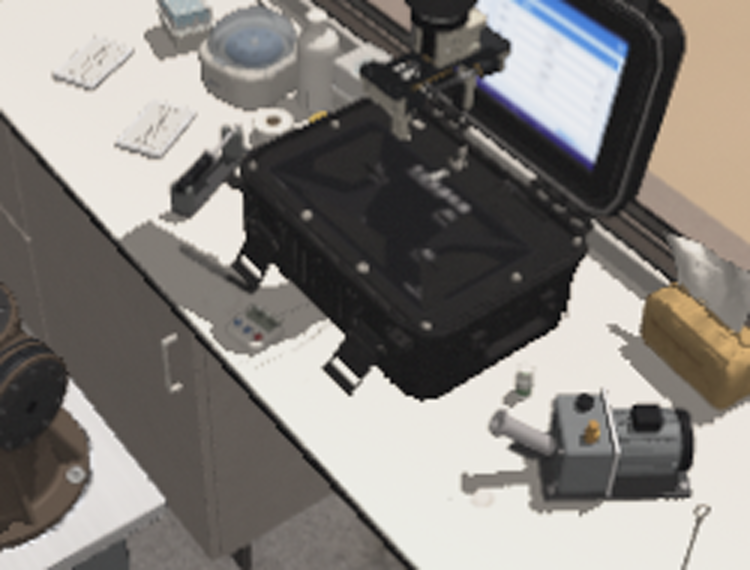

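Run:
```python
from h import *
s=r.get_state(); print(s['tcp_pos'],s['eef_rot'],s['gripper_width'])
R=Ro.from_euler('xyz',s['eef_rot'],degrees=True).as_matrix(); print(R.round(2))
T=np.linalg.inv(np.array(r.camera_info('wrist')['camera_from_world'])); print('cam in tool',(R.T@(T[:3,3]-s['tcp_pos'])).round(3),'fwd',(R.T@T[:3,2]).round(2), r.camera_info('wrist')['fovy'])
for c in ['scene','side']:
    z=np.load(c+'0.npz'); ci=r.camera_info(c); m=r.capture(c)
    P=cloud(np.ones((400,640),bool),z['d'],ci)
    b=P[(P[:,0]>.4)&(P[:,0]<.9)&(P[:,1]>-.3)&(P[:,1]<.2)&(P[:,2]>.1)&(P[:,2]<.16)]
    print(c,'case',len(b),np.percentile(b,[1,50,99],axis=0).round(3))
    # clouds near rest and plate
    q=P[(abs(P[:,0]-.5)<.1)&(abs(P[:,1]-.29)<.07)&(P[:,2]>.02)&(P[:,2]<.07)]
    q=q[:,:]; w,v=np.linalg.eigh(np.cov(q[:,:2].T)); print('rest',q.mean(0).round(3),np.degrees(np.arctan2(v[1,1],v[0,1])), w)
for m in r.masks_of('guide_tube','side')[:1]:
    d=m and np.load('side0.npz')['d']; P=cloud(m['pixels'],d,r.camera_info('side'))
    P=P[P[:,2]>.05]; C=P.mean(0); u,S,V=np.linalg.svd(P-C); print('tube',C,V[0],S)
for q in ['pump']:
    P=cloud(r.masks_of(q,'side')[0]['pixels'],d,r.camera_info('side')); P=P[P[:,2]>.06]; w,v=np.linalg.eigh(np.cov(P[:,:2].T)); print('pump',np.degrees(np.arctan2(v[1,1],v[0,1])))
for q in r.masks_of('reading_plate','side')[:2]:
    P=cloud(q['pixels'],d,r.camera_info('side')); print(cv2.minAreaRect(P[abs(P[:,2]-.01)<.006][:,:2].astype(np.float32)*1000))
```

```text
[ 6.74966797e-01 -1.97678556e-05  2.26526494e-01] [ 70.31707587  89.99725528 160.31722861] 0.08740247974854463
[[-0. -1. -0.]
 [ 0. -0.  1.]
 [-1.  0.  0.]]
cam in tool [-0.159 -0.001 -0.069] fwd [ 0.97 -0.    0.26] 59.71425004514769
scene case 6516 [[ 0.451 -0.246  0.102]
 [ 0.572  0.003  0.145]
 [ 0.765  0.174  0.155]]
rest [0.489 0.288 0.048] -155.49054863168666 [0.0001488  0.00320231]
side case 6228 [[ 0.456 -0.254  0.104]
 [ 0.591 -0.078  0.145]
 [ 0.772  0.168  0.155]]
rest [0.494 0.282 0.048] -155.11117441394043 [7.70207781e-05 3.32977556e-03]
tube [ 0.51015606 -0.37558493  0.07656248] [ 0.66804621 -0.53592046 -0.51623979] [0.29884404 0.08470578 0.0785848 ]
pump 142.29077714220253
((508.6886291503906, 648.4715576171875), (128.4516143798828, 84.53170013427734), 31.11568260192871)
((506.406982421875, 448.1916809082031), (136.8319091796875, 93.8641357421875), 31.55091094970703)
```

```bash
python3 -m creep '[[0,0,0,0.2,2.6,3.4,100],[0,0,0,0.2,2.6,3.4,100],[0,0,0,0.2,2.6,3.4,100],[0,0,0,0.2,2.6,3.4,100],[0,0,0,0.4,2.6,3.4,100],[0,0,0,0.4,2.6,3.4,100],[0,0,0,0.5,2.6,3.4,100],[0,0,0,0.5,2.3,3.7,100]]' && python3 -m creep '[[0.142,0,0,0,0,0,100],[0.142,0,0,0,0,0,100],[0.142,0,0,0,0,0,100],[0.142,0,0,0,0,0,100],[0.142,0,0,0,0,0,100],[0.142,0,0,0,0,0,100],[0.142,0,0,0,0,0,100],[0.142,0,0,0,0,0,100]]' && python3 -m creep '[[0,0,0,0,0,0,100],[0,0,0,0,0,0,100]]'
cat > look.py <<'E'
from h import *
import sys
n=sys.argv[1]; s=r.get_state(); ci=r.camera_info('wrist'); im,d=r.capture('wrist')
ci={k:(np.array(v)) for k,v in ci.items()}
np.savez(n+'.npz',im=im,d=d,p=s['tcp_pos'],e=s['eef_rot'],**ci); cv2.imwrite(f'pics/{n}.png',im)
print(s['tcp_pos'],s['eef_rot'],s['time_s'])
for q in sys.argv[2:]:
    for m in r.masks_of(q,'wrist'):
        if m['score']<.3: continue
        P=cloud(m['pixels'],d,ci); print(q,round(m['score'],2),np.int32(m['rect']),np.median(P,0).round(3))
E
python3 look.py w1 gauge_rod rest
```

```text
time_s: 2.15
tcp_pos: [0.4687, 0.276, 0.2009]
eef_rot: [-42.2, 90.0, 47.8]
contact_force: [1.4, 0.2, 0.1]
gripper_width: 0.0874
time_s: 2.95
tcp_pos: [0.47, 0.275, 0.2007]
eef_rot: [22.7, 90.0, 47.3]
contact_force: [0.4, 0.1, -0.2]
gripper_width: 0.0876
time_s: 3.15
tcp_pos: [0.47, 0.275, 0.2007]
eef_rot: [15.0, 90.0, 40.2]
contact_force: [-0.0, -0.1, 0.3]
gripper_width: 0.0879
[0.47000097 0.27499428 0.20065367] [15.03248693 89.98903854 40.18773424] 3.15
gauge_rod 0.76 [305 142 334 313] [0.478 0.281 0.059]
rest 0.62 [302 136 342 265] [0.483 0.282 0.009]
```

View pics/w1.png

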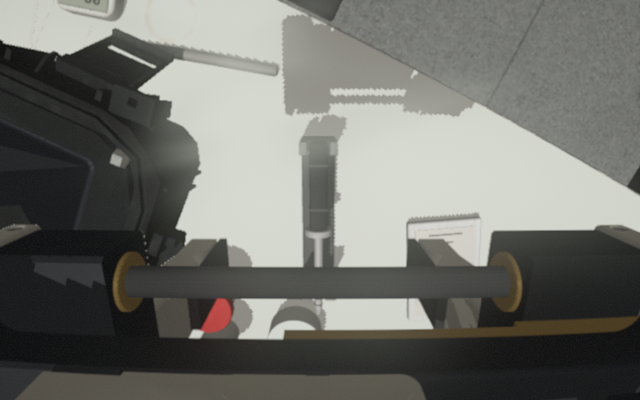

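Run:
```python
from h import *
z=np.load('w1.npz'); d=z['d']; im=z['im']; ci=z
R=Ro.from_euler('xyz',z['e'],degrees=True).as_matrix(); print(R.round(3))
M=np.zeros(d.shape,bool); M[125:265,290:350]=1
v,u=np.where(M&(d>0)); P=pts(np.c_[u,v],d[v,u],ci)
k=(P[:,2]>.053)&(P[:,2]<.066); h=P[k]; vv=v[k]
print(len(h),np.median(h[:,2]),vv.min(),vv.max())
hh=h[(vv>155)&(vv<222)]; c=hh.mean(0); w,V=np.linalg.eigh(np.cov(hh[:,:2].T)); a=V[:,1]*np.sign(V[0,1]); print('yaw',np.degrees(np.arctan2(a[1],a[0])),c)
t=(h[:,:2]-c[:2])@a; n=(h[:,:2]-c[:2])@[-a[1],a[0]]
for s in np.arange(-.08,.12,.008):
    q=(t>s)&(t<=s+.008)
    if q.sum()>2: print(round(s,3),q.sum(),n[q].min().round(4),n[q].max().round(4),np.median(h[q,2]).round(4))
cv2.imwrite('pics/w1c.png',cv2.resize(im[120:280,270:370],None,fx=4,fy=4,interpolation=2)[:600])
```

```text
[[ 0.    -0.425  0.905]
 [ 0.     0.905  0.425]
 [-1.     0.     0.   ]]
2110 0.05924633453492828 142 264
yaw 25.15474295867038 [0.46816756 0.27552546 0.05939177]
-0.048 25 -0.0152 0.0161 0.0565
-0.04 276 -0.017 0.0162 0.0589
-0.032 203 -0.0171 0.0162 0.0593
-0.024 166 -0.0083 0.0083 0.0594
-0.016 163 -0.0075 0.0075 0.0593
-0.008 161 -0.0075 0.0075 0.0593
-0.0 161 -0.0076 0.0076 0.0595
0.008 162 -0.0076 0.0076 0.0594
0.016 146 -0.0077 0.0077 0.0596
0.024 156 -0.0077 0.0077 0.0595
0.032 184 -0.0116 0.0116 0.0593
0.04 139 -0.0115 0.0116 0.0615
0.048 47 -0.0033 0.0033 0.054
0.056 53 -0.0033 0.0033 0.0541
0.064 48 -0.0033 0.0034 0.0543
0.072 20 -0.0023 0.0034 0.0539
```

View pics/w1c.png

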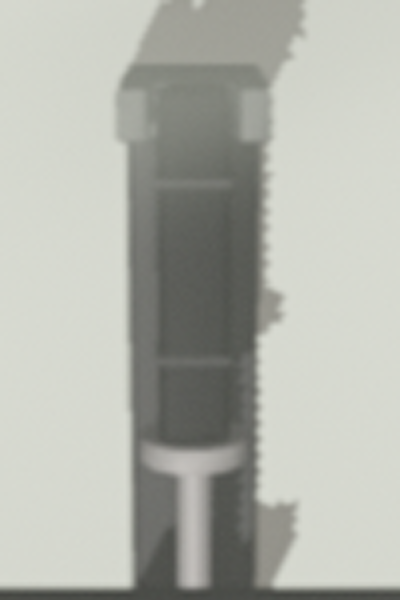

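Run:
```python
from h import *
a=np.array([.905,.425]); n=np.array([-.425,.905]); c=np.array([.468,.2755])
z=np.load('w1.npz')
srcs=[(z,z['d'])]+[(r.camera_info(k),np.load(k+'0.npz')['d']) for k in('scene','side')]
for ci,d in srcs:
    P=cloud(np.ones(d.shape,bool),d,ci); t=(P[:,:2]-c)@a; l=(P[:,:2]-c)@n
    for z0,z1,lm in((.085,.2,.16),(.012,.085,.12)):
        k=(abs(t)<.06)&(abs(l)<lm)&(P[:,2]>z0)&(P[:,2]<z1)&(abs(l)>.02)
        L=l[k]; 
        for sg in(-1,1):
            q=P[k][L*sg>0]; 
            if len(q): i=np.argsort(abs(L[L*sg>0]))[:len(q)//50+1]; print(z0,sg,len(q),np.abs(L[L*sg>0]).min().round(3),q[i].mean(0).round(3),'t',t[k][L*sg>0][i].mean().round(3))
```

```text
0.085 -1 11075 0.102 [0.487 0.17  0.141] t -0.027
0.012 -1 977 0.11 [0.504 0.171 0.056] t -0.012
0.012 1 15 0.104 [0.475 0.394 0.013] t 0.056
0.085 -1 675 0.099 [0.483 0.169 0.143] t -0.031
0.012 -1 105 0.109 [0.499 0.168 0.065] t -0.018
0.085 -1 205 0.107 [0.491 0.166 0.146] t -0.026
0.012 -1 11 0.02 [0.439 0.239 0.028] t -0.042
0.012 1 4 0.091 [0.478 0.38  0.015] t 0.054
```

```bash
python3 -m creep '[[0,0,0,3,0.24,-0.15,100],[0,0,0,3.5,0,0,100],[0,0,0,0,0,0,100]]' && python3 -m creep '[[0,0,0,3,0,0,100],[0,0,0,2.5,0,0,100],[0,0,0,2,0,0,100],[0,0,0,0,0,0,100],[0,0,0,0,0,0,100]]'
```

```text
time_s: 3.6
tcp_pos: [0.4653, 0.2745, 0.1317]
eef_rot: [-163.4, 89.6, -138.5]
contact_force: [-0.2, -0.0, 0.4]
gripper_width: 0.0877
time_s: 4.1
tcp_pos: [0.4683, 0.277, 0.0619]
eef_rot: [-16.9, 90.0, 8.0]
contact_force: [0.6, 1.0, 0.1]
gripper_width: 0.088
```

```bash
python3 -m creep '[[0,0,0,1.5,0,0,100],[0,0,0,1.5,0,0,100],[0,0,0,0.1,0,0,100],[0,0,0,0,0,0,100]]' 30 && python3 -m creep '[[0,0,0,0,0,0,50],[0,0,0,0,0,0,25],[0,0,0,0,0,0,10],[0,0,0,0,0,0,0],[0,0,0,0,0,0,0],[0,0,0,0,0,0,0],[0,0,0,0,0,0,0],[0,0,0,0,0,0,0]]' 45
```

```text
time_s: 4.5
tcp_pos: [0.4682, 0.2771, 0.0309]
eef_rot: [12.4, 89.9, 37.4]
contact_force: [0.8, -0.1, 0.2]
gripper_width: 0.0876
time_s: 5.3
tcp_pos: [0.4676, 0.2765, 0.0295]
eef_rot: [-154.6, 90.0, -129.7]
contact_force: [0.1, -0.1, 0.5]
gripper_width: 0.0292
```

```bash
python3 -m creep '[[0,0,0,0,0,0,0],[0,0,0,0,0,0,0],[0,0,0,0,0,0,0],[0,0,0,0,0,0,0],[0,0,0,0,0,0,0]]' 45
```

```text
time_s: 5.8
tcp_pos: [0.4675, 0.2765, 0.0295]
eef_rot: [-175.6, 90.0, -150.7]
contact_force: [-0.1, 0.0, 0.3]
gripper_width: 0.0155
```

```bash
python3 -m creep '[[0,0,0,-0.5,0,0,0],[0,0,0,-1.5,0,0,0],[0,0,0,-2.5,0,0,0],[0,0,0,-4,0,0,0],[0,0,0,-4,0,0,0],[0,0,0,-4,0,0,0],[0,0,0,-3.5,0,0,0],[0,0,0,-0.5,0,0,0]]' && python3 -m creep '[[0,0,0,0,0,0,0]]' && python3 look.py w2 gauge_rod rest
```

```text
time_s: 6.6
tcp_pos: [0.4693, 0.2778, 0.24]
eef_rot: [16.7, 89.5, 41.6]
contact_force: [0.1, 0.7, -1.5]
gripper_width: 0.0155
time_s: 6.7
tcp_pos: [0.4678, 0.2769, 0.2361]
eef_rot: [29.1, 89.8, 54.0]
contact_force: [-0.1, 0.8, -1.8]
gripper_width: 0.0154
[0.46782978 0.2769126  0.2361028 ] [29.13665377 89.82351053 54.04584767] 6.7
gauge_rod 0.78 [297 178 341 329] [0.449 0.269 0.266]
rest 0.79 [296 133 331 180] [0.449 0.267 0.009]
```

View pics/w2.png

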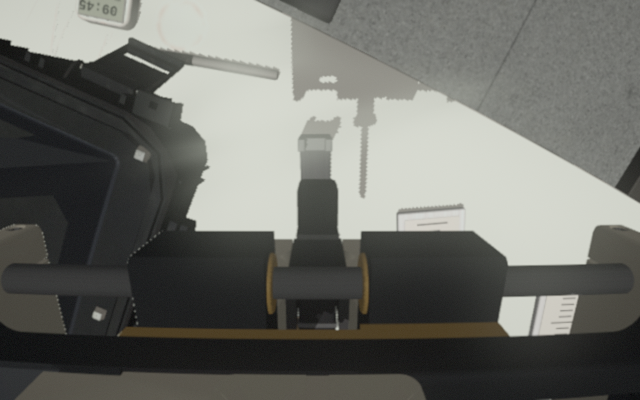

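Run:
```python
from h import *
z=np.load('w2.npz'); R=Ro.from_euler('xyz',z['e'],degrees=True).as_matrix(); print(R.round(3))
M=np.zeros(z['d'].shape,bool); M[165:236,285:350]=1
P=cloud(M,z['d'],z); k=P[:,2]>.2; Q=(P[k]-z['p'])@R
print(len(Q),np.percentile(Q,[1,50,99],axis=0).round(4))
top=Q[Q[:,2]>Q[:,2].min()+.008]; top=top[top[:,0]<np.median(top[:,0])+.003]
A=np.c_[top[:,2],np.ones(len(top))]; print('x vs z',np.linalg.lstsq(A,top[:,0],rcond=None)[0]); 
for s in np.arange(-.06,-.0,.003):
    q=Q[(Q[:,2]>s)&(Q[:,2]<=s+.003)]
    if len(q)>3: print(s.round(3),len(q),q[:,1].min().round(4),q[:,1].max().round(4),np.median(q[:,0]).round(4))
```

```text
[[ 0.002 -0.421  0.907]
 [ 0.002  0.907  0.421]
 [-1.     0.001  0.003]]
2292 [[-0.0312 -0.0075 -0.0408]
 [-0.0296  0.0004 -0.0325]
 [-0.0147  0.0082 -0.0214]]
x vs z [-0.00182106 -0.02983261]
-0.042 468 -0.0076 0.008 -0.0265
-0.039 325 -0.0078 0.0082 -0.0298
-0.036 307 -0.0074 0.0082 -0.0298
-0.033 306 -0.0074 0.0082 -0.0298
-0.03 296 -0.0075 0.0083 -0.0298
-0.027 285 -0.0075 0.0079 -0.0298
-0.024 305 -0.0081 0.0087 -0.0298
```

```bash
python3 -m creep '[[0,0,0,-0.2,-2,-0.7,0],[0,0,0,-0.2,-4,-1.4,0],[0,0,0,-0.2,-4,-1.4,0],[0,0,0,-0.2,-4,-1.4,0],[0,0,0,-0.2,-4,-1.4,0],[0,0,0,-0.2,-4,-1.4,0],[0,0,0,0,-4,-1.4,0],[0,0,0,0,-4,-1.4,0]]' && python3 -m creep '[[0,0,0,0,-4,-1.4,0],[0,0,0,0,-4,-1.4,0],[0,0,0,0,-4,-1.4,0],[0,0,0,0,-4,-1.4,0],[0,0,0,0,-4,-1.4,0],[0,0,0,0,-4,-1.4,0],[0,0,0,0,-4,-1.4,0],[0,0,0,0,-4,-1.4,0]]' && python3 -m creep '[[0.137,0,0,0,-1,-0.5,0],[0.137,0,0,0,-1,-0.5,0],[0.137,0,0,0,0,0,0],[0.137,0,0,0,0,0,0],[0.137,0,0,0,0,0,0],[0.137,0,0,0,0,0,0],[0.137,0,0,0,0,0,0],[0.137,0,0,0,0,0,0]]'  && python3 -m creep '[[0,0,0,0,0,0,0],[0,0,0,0,0,0,0]]' && python3 look.py w3 guide_tube pump
python3 - <<'E'
from h import *
z=np.load('w3.npz'); print(Ro.from_euler('xyz',z['e'],degrees=True).as_matrix().round(3))
E
```

```text
time_s: 7.65
tcp_pos: [0.4978, -0.0421, 0.2458]
eef_rot: [169.5, 89.9, -165.6]
contact_force: [0.4, 0.2, -0.6]
gripper_width: 0.0156
time_s: 8.45
tcp_pos: [0.5308, -0.3793, 0.2451]
eef_rot: [133.9, 89.9, 158.8]
contact_force: [0.8, 0.2, -0.3]
gripper_width: 0.0158
time_s: 9.25
tcp_pos: [0.5286, -0.3996, 0.245]
eef_rot: [-165.4, 89.8, 156.4]
contact_force: [-0.2, -0.9, -0.6]
gripper_width: 0.0156
time_s: 9.45
tcp_pos: [0.5291, -0.3995, 0.2456]
eef_rot: [-165.2, 89.9, 157.1]
contact_force: [0.5, 0.9, -1.4]
gripper_width: 0.0158
[ 0.52909283 -0.39953594  0.24559588] [-165.22659084   89.9018686   157.10420351] 9.45
guide_tube 0.8 [311 113 352 195] [ 0.506 -0.366  0.086]
pump 0.73 [422 153 455 183] [ 0.599 -0.29   0.044]
pump 0.67 [287 114 380 238] [ 0.546 -0.377  0.086]
[[-0.002  0.611  0.792]
 [ 0.001  0.792 -0.611]
 [-1.    -0.    -0.002]]
```

View pics/w3.png

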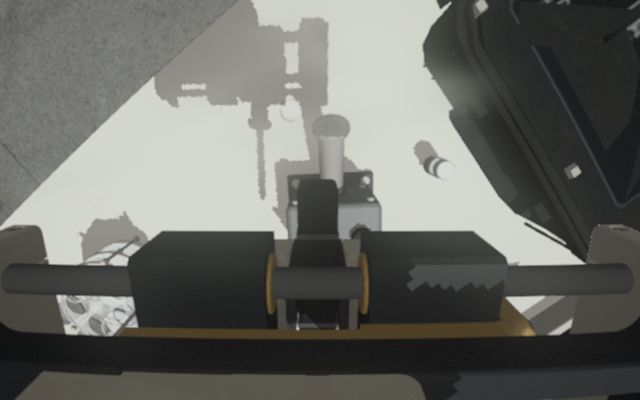

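```bash
cat > tube.py <<'E'
from h import *
from scipy.optimize import least_squares
z=np.load('w3.npz'); M=np.zeros(z['d'].shape,bool); M[105:186,300:365]=1
P=cloud(M,z['d'],z); P=P[P[:,2]>.03]
p35=np.radians(35)
def ax(p): 
    y=p[2]; dd=np.array([np.cos(y)*np.cos(p35),np.sin(y)*np.cos(p35),-np.sin(p35)]); m=np.array([p[0],p[1],p[3] if len(p)>3 else .092]); return m,dd
p=np.array([.478,-.36,np.radians(-38),.092])
for it in range(6):
    m,dd=ax(p); s=(P-m)@dd; rr=np.linalg.norm(P-m-s[:,None]*dd,axis=1)
    T=P[(s>.012)&(s<.045)&(abs(rr-.012)<(.006 if it<2 else .003))]; F=P[(abs(s)<(.008 if it<2 else .0025))&(rr<.0175)&(rr>.009)]
    def f(p):
        m,dd=ax(p); a=(T-m)@dd; return np.r_[np.linalg.norm(T-m-a[:,None]*dd,axis=1)-.012,((F-m)@dd)*1.0]
    p=least_squares(f,p,loss='soft_l1',f_scale=.001).x
    print(len(T),len(F),p[:2].round(4),np.degrees(p[2]).round(2),p[3].round(4),np.abs(f(p)).mean())
m,dd=ax(p); s=(P-m)@dd; L=P-m-s[:,None]*dd; e2=np.cross([0,0,1],dd); e2/=np.linalg.norm(e2)
q=(s<.006)&(s>-.004); print('flange lateral',(L[q]@e2).min(),(L[q]@e2).max(),'s hist',np.histogram(s,np.arange(-.006,.02,.002)))
E
python3 tube.py
```

```text
225 166 [ 0.4949 -0.3526] -36.31 0.0945 0.0008485228127402721
664 618 [ 0.4919 -0.3539] -35.49 0.0914 0.0009373636608433731
659 549 [ 0.4915 -0.3538] -35.03 0.0917 0.0004892368959127637
664 530 [ 0.4915 -0.3538] -35.01 0.0918 0.0004530223866899363
664 528 [ 0.4915 -0.3538] -35.03 0.0918 0.00044929480012041386
664 527 [ 0.4915 -0.3538] -35.03 0.0918 0.000449546136502518
flange lateral -0.016180108627264416 0.015727368982351567 s hist (array([  0,   0, 348, 281, 104,  65,  25,  17,  36,  34,  51,  34]), array([-0.006, -0.004, -0.002,  0.   ,  0.002,  0.004,  0.006,  0.008,
        0.01 ,  0.012,  0.014,  0.016,  0.018]))
```

```bash
cat > goal.py <<'E'
from h import *
import sys
m=np.array([.4915,-.3538,.092]); y=np.radians(-35.0); p=np.radians(35)
def pose(gap,rel=np.array([-.0208,.0003,.045])):
    Z=np.array([np.cos(y)*np.cos(p),np.sin(y)*np.cos(p),-np.sin(p)]); X=np.array([-np.sin(p)*np.cos(y),-np.sin(p)*np.sin(y),-np.cos(p)])
    R=np.c_[X,np.cross(Z,X),Z]; return m-Z*gap-R@rel,R
if __name__=='__main__':
    gap=float(sys.argv[1])   # distance of rod origin before mouth
    s=r.get_state(); R0=Ro.from_euler('xyz',s['eef_rot'],degrees=True).as_matrix(); t,R=pose(gap)
    print('target',t.round(4),'now',np.round(s['tcp_pos'],4),'F',np.round(s['contact_force'],1))
    print('shift cm now-frame',(R0.T@(t-s['tcp_pos'])*100).round(2),'goal-frame',(R.T@(t-s['tcp_pos'])*100).round(2),'turn',Ro.from_matrix(R0.T@R).as_rotvec().round(4))
E
python3 goal.py 0.115
```

```text
target [ 0.3742 -0.272   0.1667] now [ 0.5296 -0.3995  0.2462] F [-1.2  0.4 -0.7]
shift cm now-frame [  7.96   0.57 -20.08] goal-frame [ 18.     1.53 -11.85] turn [-0.0465  0.6102 -0.0145]
```

```bash
python3 -m creep '[[0,0,0,0,0.1,-2,0],[0,0,0,0,0.1,-4,0],[0,0,0,0,0.1,-4,0],[0,0,0,0,0.1,-4,0],[0,0,0,0,0.1,-4,0],[0,0,0,0,0.07,-2,0],[-0.008,0.1,-0.002,0,0,0,0],[-0.008,0.1,-0.002,0,0,0,0]]' && python3 -m creep '[[-0.008,0.1,-0.002,0,0,0,0],[-0.008,0.1,-0.002,0,0,0,0],[-0.008,0.1,-0.002,0,0,0,0],[-0.008,0.11,-0.002,0,0,0,0],[0,0,0,0,0,0,0],[0,0,0,0,0,0,0]]' && python3 goal.py .115
```

```text
time_s: 10.4
tcp_pos: [0.3746, -0.2712, 0.2486]
eef_rot: [-180.0, 78.6, 143.3]
contact_force: [0.9, -1.3, 0.3]
gripper_width: 0.016
time_s: 11.0
tcp_pos: [0.3757, -0.2724, 0.2453]
eef_rot: [179.7, 55.0, 144.7]
contact_force: [-0.5, -0.3, -0.5]
gripper_width: 0.0154
target [ 0.3742 -0.272   0.1667] now [ 0.3757 -0.2724  0.2453] F [-0.5 -0.3 -0.5]
shift cm now-frame [ 6.52 -0.08  4.39] goal-frame [ 6.52 -0.06  4.39] turn [ 0.0005  0.0001 -0.0029]
```

```bash
python3 -m creep '[[0,0,0,2,-0.02,1.4,0],[0,0,0,2,-0.02,1.3,0],[0,0,0,1.5,-0.02,1,0],[0,0,0,1.02,-0.01,0.69,0],[0,0,0,0,0,0,0],[0,0,0,0,0,0,0],[0,0,0,0,0,0,0]]' && python3 goal.py .115 && python3 look.py w4 guide_tube
python3 - <<'E'
from h import *
im,d=r.capture('side'); w=cv2.imread('pics/w4.png'); ci=r.camera_info('side')
import goal
s=r.get_state(); R=Ro.from_euler('xyz',s['eef_rot'],degrees=True).as_matrix()
print(proj([goal.m, np.array(s['tcp_pos'])+R@[-.0208,.0003,.13]],ci))
a=cv2.resize(im[245:325,360:440],(400,400),interpolation=2); b=cv2.resize(w[100:340,200:440],(400,400)); cv2.imwrite('pics/c4.png',np.hstack([a,b]))
E
```

```text
time_s: 11.7
tcp_pos: [0.3746, -0.272, 0.1691]
eef_rot: [179.7, 55.2, 144.7]
contact_force: [-0.1, -0.3, -0.6]
gripper_width: 0.0161
target [ 0.3742 -0.272   0.1667] now [ 0.3746 -0.272   0.1691] F [-0.1 -0.3 -0.6]
shift cm now-frame [ 0.21 -0.02  0.11] goal-frame [ 0.21 -0.02  0.11] turn [ 0.0007  0.0034 -0.0032]
[ 0.37456564 -0.27200849  0.1691488 ] [179.69302288  55.19251771 144.67645334] 11.7
guide_tube 0.69 [297 179 338 329] [ 0.375 -0.271  0.206]
[[385.06236399 279.75844737]
 [378.60115904 276.30737671]]
```

View pics/c4.png

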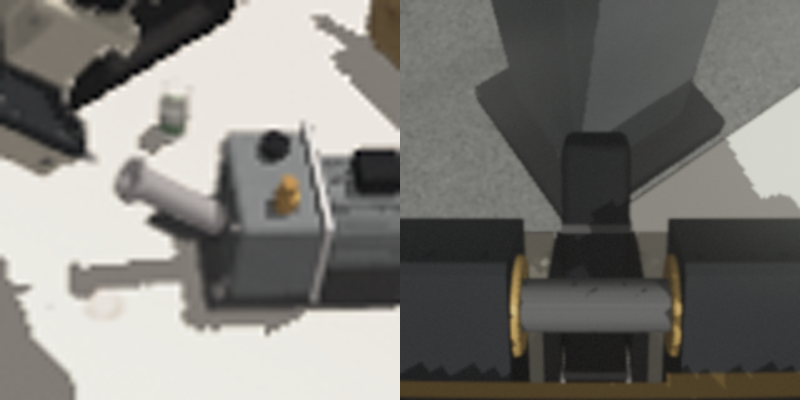

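```bash
python3 goal.py .115; python3 -m creep '[[0,0,0,0,0,0,0],[0,0,0,0,0,0,0]]'; python3 goal.py .115
```

```text
target [ 0.3742 -0.272   0.1667] now [ 0.3744 -0.2719  0.1686] F [-0.2  0.4 -0.4]
shift cm now-frame [ 0.16 -0.03  0.1 ] goal-frame [ 0.16 -0.03  0.1 ] turn [ 0.0005  0.0024 -0.0034]
time_s: 12.05
tcp_pos: [0.3741, -0.2718, 0.1681]
eef_rot: [179.7, 55.1, 144.7]
contact_force: [-1.1, -0.7, -1.2]
gripper_width: 0.0158
target [ 0.3742 -0.272   0.1667] now [ 0.3741 -0.2718  0.1681] F [-1.1 -0.7 -1.2]
shift cm now-frame [ 0.1  -0.02  0.1 ] goal-frame [ 0.1  -0.02  0.1 ] turn [ 0.0002  0.0012 -0.0032]
```

```bash
python3 -m creep '[[0,0,-0.003,0,-0.02,0.8,0],[0,0,0,0,0,0.8,0],[0,0,0,0,0,0.8,0],[0,0,0,0,0,0.8,0],[0,0,0,0,0,0.8,0],[0,0,0,0,0,0,0],[0,0,0,0,0,0,0]]' && python3 goal.py .075
```

```text
time_s: 12.75
tcp_pos: [0.4007, -0.2907, 0.1447]
eef_rot: [180.0, 55.0, 145.0]
contact_force: [-0.8, 0.8, -0.5]
gripper_width: 0.0155
target [ 0.401  -0.2908  0.1438] now [ 0.4007 -0.2907  0.1447] F [-0.8  0.8 -0.5]
shift cm now-frame [0.06 0.01 0.08] goal-frame [0.06 0.01 0.08] turn [ 0.      0.     -0.0001]
```

```bash
python3 -m creep '[[0,0,0,0,0,0.8,0],[0,0,0,0,0,0.8,0],[0,0,0,0,0,0.8,0],[0,0,0,0,0,0.8,0],[0,0,0,0,0,0,0],[0,0,0,0,0,0,0]]' && python3 goal.py .043 && python3 -m creep '[[0,0,0,0,0,0.8,0],[0,0,0,0,0,0.8,0],[0,0,0,0,0,0.8,0],[0,0,0,0,0,0.8,0],[0,0,0,0,0,0,0],[0,0,0,0,0,0,0]]' && python3 goal.py .011
```

```text
time_s: 13.35
tcp_pos: [0.4222, -0.3057, 0.1263]
eef_rot: [180.0, 55.0, 145.0]
contact_force: [0.7, -0.1, -1.3]
gripper_width: 0.0156
target [ 0.4225 -0.3059  0.1254] now [ 0.4222 -0.3057  0.1263] F [ 0.7 -0.1 -1.3]
shift cm now-frame [0.06 0.01 0.08] goal-frame [0.06 0.01 0.08] turn [-0.     -0.     -0.0001]
time_s: 13.95
tcp_pos: [0.4437, -0.3207, 0.108]
eef_rot: [180.0, 55.0, 145.0]
contact_force: [0.1, 0.9, -0.5]
gripper_width: 0.0159
target [ 0.444  -0.3209  0.1071] now [ 0.4437 -0.3207  0.108 ] F [ 0.1  0.9 -0.5]
shift cm now-frame [0.06 0.   0.08] goal-frame [0.06 0.   0.08] turn [ 0.      0.0001 -0.0001]
```

Now seat it in small steps until contact force rises.

```bash
python3 -m creep '[[0,0,0,0,0,0.4,0],[0,0,0,0,0,0.4,0],[0,0,0,0,0,0.1,0],[0,0,0,0,0,0,0],[0,0,0,0,0,0,0]]' && python3 goal.py 0 && python3 -m creep '[[0,0,0,0,0,0.2,0],[0,0,0,0,0,0.1,0],[0,0,0,0,0,0,0],[0,0,0,0,0,0,0]]' && python3 goal.py 0
```

```text
time_s: 14.45
tcp_pos: [0.4498, -0.3249, 0.1033]
eef_rot: [180.0, 55.0, 145.0]
contact_force: [-0.6, -0.2, -0.2]
gripper_width: 0.016
target [ 0.4514 -0.3261  0.1008] now [ 0.4498 -0.3249  0.1033] F [-0.6 -0.2 -0.2]
shift cm now-frame [ 0.09 -0.    0.3 ] goal-frame [ 0.09 -0.    0.3 ] turn [ 0.0002  0.0007 -0.0002]
time_s: 14.85
tcp_pos: [0.4518, -0.3264, 0.1015]
eef_rot: [180.0, 55.0, 145.0]
contact_force: [-0.2, 0.6, -0.2]
gripper_width: 0.0156
target [ 0.4514 -0.3261  0.1008] now [ 0.4518 -0.3264  0.1015] F [-0.2  0.6 -0.2]
shift cm now-frame [ 0.09  0.   -0.  ] goal-frame [ 0.09  0.   -0.  ] turn [ 0.0001  0.0007 -0.0002]
```

```bash
python3 -m creep '[[0,0,0,0,0,0.1,0],[0,0,0,0,0,0.1,0],[0,0,0,0,0,0,0]]' && python3 goal.py 0 && python3 -m creep '[[0,0,0,0,0,0.1,0],[0,0,0,0,0,0.1,0],[0,0,0,0,0,0,0]]' && python3 goal.py 0
```

```text
time_s: 15.15
tcp_pos: [0.452, -0.3266, 0.1014]
eef_rot: [180.0, 54.9, 145.0]
contact_force: [-3.8, 4.2, 6.3]
gripper_width: 0.0157
target [ 0.4514 -0.3261  0.1008] now [ 0.452  -0.3266  0.1014] F [-3.8  4.2  6.3]
shift cm now-frame [ 0.1   0.01 -0.03] goal-frame [ 0.1   0.01 -0.03] turn [ 0.0004 -0.0025  0.0001]
time_s: 15.45
tcp_pos: [0.4519, -0.3266, 0.1014]
eef_rot: [-180.0, 54.7, 145.0]
contact_force: [-9.4, 8.1, 12.5]
gripper_width: 0.0157
target [ 0.4514 -0.3261  0.1008] now [ 0.4519 -0.3266  0.1014] F [-9.4  8.1 12.5]
shift cm now-frame [ 0.1   0.01 -0.03] goal-frame [ 0.1   0.01 -0.03] turn [ 0.0007 -0.0061  0.0005]
```

Seated: the push-back is axial (about 17 N), and motion stopped where the collar should meet the mouth. Now drawing it out.

```bash
python3 -m creep '[[0,0,0,0,0,-0.4,0],[0,0,0,0,0,-0.8,0],[0,0,0,0,0,-1.2,0],[0,0,0,0,0,-1.5,0],[0,0,0,0,0,-1.5,0],[0,0,0,0,0,-1.5,0],[0,0,0,0,0,-1.5,0],[0,0,0,0,0,-1.5,0]]' && python3 -m creep '[[0,0,0,0,0,-1.5,0],[0,0,0,0,0,-1,0],[0,0,0,0,0,0,0],[0,0,0,0,0,0,0]]' && python3 goal.py .12
```

```text
time_s: 16.25
tcp_pos: [0.3871, -0.2811, 0.1569]
eef_rot: [180.0, 55.1, 145.0]
contact_force: [-0.6, -0.7, -1.3]
gripper_width: 0.0153
time_s: 16.65
tcp_pos: [0.3714, -0.27, 0.1704]
eef_rot: [180.0, 55.1, 145.0]
contact_force: [-0.1, -0.5, -1.1]
gripper_width: 0.0156
target [ 0.3708 -0.2697  0.1696] now [ 0.3714 -0.27    0.1704] F [-0.1 -0.5 -1.1]
shift cm now-frame [ 0.1  -0.   -0.01] goal-frame [ 0.1  -0.   -0.01] turn [ 0.0003  0.0014 -0.0002]
```

```bash
python3 -m creep '[[0,0,0,-2,0,-1.4,0],[0,0,0,-2.6,0,-1.8,0],[0,0,0,-2,0,-1.4,0],[0,-0.1,0,0,0,0,0],[0,-0.12,0,0,0,0,0],[0,-0.13,0,0,0,0,0],[0,-0.13,0,0,0,0,0],[0,-0.131,0,0,0,0,0]]' && python3 -m creep '[[-0.131,0,0,0,0,0,0],[-0.131,0,0,0,0,0,0],[-0.131,0,0,0,0,0,0],[-0.131,0,0,0,0,0,0],[-0.131,0,0,0,0,0,0],[-0.131,0,0,0,0,0,0],[-0.131,0,0,0,0,0,0],[-0.131,0,0,0,0,0,0]]'
python3 - <<'E'
from h import *
s=r.get_state(); print(s['tcp_pos'],Ro.from_euler('xyz',s['eef_rot'],degrees=True).as_matrix().round(3))
for c in('scene','side'):
    P=cloud(np.ones((400,640),bool),np.load(c+'0.npz')['d'],r.camera_info(c))
    for x0 in(.4,.5,.6,.7): print(c,x0,[(P[(P[:,0]>x0)&(P[:,0]<x0+.1)&(P[:,1]>y0)&(P[:,1]<y0+.1),2].max(initial=-1)).round(3) for y0 in(-.3,-.2,.15,.25,.35,.45,.55)])
E
```

```text
time_s: 17.45
tcp_pos: [0.3722, -0.2705, 0.2509]
eef_rot: [7.2, 89.6, -27.8]
contact_force: [-1.2, 1.1, -0.0]
gripper_width: 0.0153
time_s: 18.25
tcp_pos: [0.3714, -0.2701, 0.2502]
eef_rot: [159.3, 90.0, -175.3]
contact_force: [-0.0, 0.6, -0.8]
gripper_width: 0.0156
[ 0.37139971 -0.27014564  0.25017926] [[-0.    -0.428  0.904]
 [-0.     0.904  0.428]
 [-1.     0.    -0.   ]]
scene 0.4 [np.float64(0.153), np.float64(0.152), np.float64(0.73), np.float64(0.062), np.float64(0.016), np.float64(0.013), np.float64(0.013)]
scene 0.5 [np.float64(0.153), np.float64(0.152), np.float64(0.69), np.float64(0.631), np.float64(0.017), np.float64(0.014), np.float64(0.014)]
scene 0.6 [np.float64(0.152), np.float64(0.151), np.float64(0.652), np.float64(0.647), np.float64(0.12), np.float64(0.119), np.float64(0.082)]
scene 0.7 [np.float64(0.39), np.float64(0.38), np.float64(0.381), np.float64(0.169), np.float64(0.171), np.float64(0.12), np.float64(0.08)]
side 0.4 [np.float64(0.152), np.float64(0.157), np.float64(0.713), np.float64(0.068), np.float64(0.02), np.float64(0.019), np.float64(0.022)]
side 0.5 [np.float64(0.16), np.float64(0.154), np.float64(0.7), np.float64(0.066), np.float64(0.023), np.float64(0.021), np.float64(0.019)]
side 0.6 [np.float64(0.154), np.float64(0.155), np.float64(0.655), np.float64(0.066), np.float64(0.129), np.float64(0.126), np.float64(0.086)]
side 0.7 [np.float64(0.381), np.float64(0.361), np.float64(0.241), np.float64(0.173), np.float64(0.173), np.float64(0.125), np.float64(0.08)]
```

```bash
python3 -m creep '[[0,0,0,0,1.6,1.3,0],[0,0,0,0,3.3,2.7,0],[0,0,0,0,3.3,2.7,0],[0,0,0,0,3.3,2.7,0],[0,0,0,0,3.3,2.7,0],[0,0,0,0,3.3,2.7,0],[0,0,0,0,3.3,2.7,0],[0,0,0,0,3.3,2.7,0]]' && python3 -m creep '[[0,0,0,0,3.3,2.7,0],[0,0,0,0,3.3,2.7,0],[0,0,0,0,3.3,2.7,0],[0,0,0,0,3.3,2.7,0],[0,0,0,0,3.3,2.7,0],[0,0,0,0,3.3,2.7,0],[0,0,0,0,3.3,2.7,0],[0,0,0,0,3.3,2.7,0]]' && python3 -m creep '[[0,0,0,0,3.3,2.7,0],[0,0,0,0,3.2,2.5,0],[0,0,0,0,1.5,1.2,0],[0,0,0,0,0,0,0],[0,0,0,0,0,0,0],[0,0,0,0,0,0,0]]' && python3 look.py w5 reading_plate gauge_rod
```

```text
time_s: 19.05
tcp_pos: [0.45, 0.0411, 0.2505]
eef_rot: [-70.6, 90.0, -45.5]
contact_force: [0.4, -0.1, -0.6]
gripper_width: 0.016
time_s: 19.85
tcp_pos: [0.534, 0.3717, 0.2496]
eef_rot: [-115.8, 89.9, -90.7]
contact_force: [1.2, -0.4, -0.7]
gripper_width: 0.0151
time_s: 20.45
tcp_pos: [0.5578, 0.4687, 0.2502]
eef_rot: [-96.5, 89.9, -71.5]
contact_force: [0.5, -0.7, -1.0]
gripper_width: 0.0158
[0.5577569  0.46868382 0.25022559] [-96.5480289   89.93288172 -71.52507634] 20.45
reading_plate 0.91 [442 152 511 251] [0.501 0.65  0.011]
reading_plate 0.66 [279  61 358 172] [0.502 0.445 0.011]
gauge_rod 0.66 [296 179 338 333] [0.539 0.46  0.28 ]
gauge_rod 0.39 [ 64 173 127 225] [0.68  0.258 0.058]
```

View pics/w5.png

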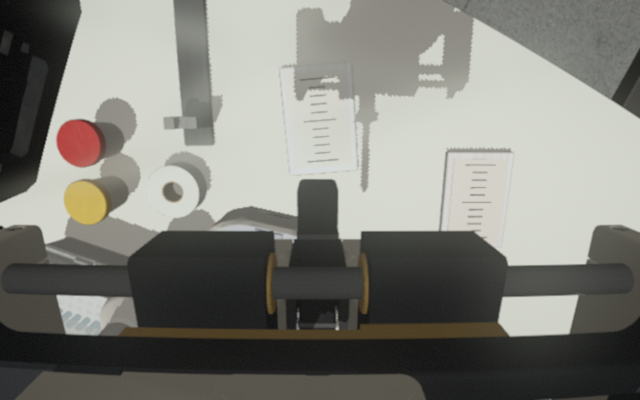

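Run:
```python
from h import *
z=np.load('w5.npz'); r.capture('wrist'); 
ms=[m for m in r.masks_of('reading_plate','wrist') if m['rect'][0]<380]
P=cloud(ms[0]['pixels'],z['d'],z); P=P[(P[:,2]>.006)&(P[:,2]<.02)]; print(len(P),np.median(P[:,2]),cv2.minAreaRect((P[:,:2]*1000).astype(np.float32)))
c=[onplane(q,.01,z) for q in((280,66),(352,62),(357,172),(290,175))]; print(np.mean(c,0),[np.linalg.norm(c[i]-c[i-1]).round(3) for i in range(4)])
R=Ro.from_euler('xyz',z['e'],degrees=True).as_matrix(); print(R.round(3))
M=np.zeros(z['d'].shape,bool); M[165:236,285:350]=1
Q=cloud(M,z['d'],z); Q=(Q[Q[:,2]>.2]-z['p'])@R; print(np.percentile(Q,[1,50,99],axis=0).round(4))
k=Q[:,2]>-.038; print('tilt',np.polyfit(Q[k][:,2],Q[k][:,0],1))
C=np.mean(c,0); t=np.array([C[0],C[1],.01+.035])-R@[-.0208,.0003,.13]; print('target tcp',t,'shift cm',(R.T@(t-z['p'])*100).round(2))
```

```text
7633 0.010882973073661428 ((503.9801940917969, 446.0439758300781), (119.93890380859375, 79.58990478515625), 29.88494873046875)
[0.50454446 0.44697685 0.01      ] [np.float64(0.12), np.float64(0.078), np.float64(0.121), np.float64(0.078)]
[[ 0.    -0.423  0.906]
 [-0.001  0.906  0.423]
 [-1.    -0.001 -0.   ]]
[[-0.0311 -0.0075 -0.0408]
 [-0.0296  0.0004 -0.0326]
 [-0.0149  0.0082 -0.0214]]
tilt [ 0.00738142 -0.02951538]
target tcp [0.38688108 0.39169434 0.02421773] shift cm [ 22.6    0.28 -18.74]
```

```bash
python3 -m creep '[[0,0,0,0,0.03,-2,0],[0,0,0,0,0.03,-4,0],[0,0,0,0,0.03,-4,0],[0,0,0,0,0.03,-4,0],[0,0,0,1,0.03,-3,0],[0,0,0,2.5,0.03,-1.75,0],[0,0,0,3.5,0,0,0],[0,0,0,3.5,0,0,0]]' && python3 -m creep '[[0,0,0,3.5,0,0,0],[0,0,0,3,0,0,0],[0,0,0,2.5,0,0,0],[0,0,0,1.6,0,0,0],[0,0,0,1,0,0,0],[0,0,0,0,0,0,0],[0,0,0,0,0,0,0],[0,0,0,0,0,0,0]]'
python3 - <<'E'
from h import *
s=r.get_state(); R=Ro.from_euler('xyz',s['eef_rot'],degrees=True).as_matrix(); p=np.array(s['tcp_pos']); print(p,(p+R@[-.0208,.0003,.13]).round(4),R[:,2].round(4),s['contact_force'],s['gripper_width'])
im,d=r.capture('scene'); im2,d2=r.capture('side'); w,dw=r.capture('wrist')
for c in('scene','side'): print(c,proj([p+R@[-.0208,.0003,.13]],r.camera_info(c)))
a=cv2.resize(im[210:300,205:325],(480,360),interpolation=2); b=cv2.resize(im2[155:225,230:310],(320,280),interpolation=2)
o=np.zeros((360,800,3),np.uint8); o[:,:480]=a; o[:280,480:]=b; cv2.imwrite('pics/f1.png',o)
E
```

```text
time_s: 21.5
tcp_pos: [0.3869, 0.3918, 0.1462]
eef_rot: [26.1, 89.8, 51.1]
contact_force: [-0.2, -0.1, -0.9]
gripper_width: 0.0154
time_s: 22.3
tcp_pos: [0.3878, 0.3924, 0.0307]
eef_rot: [13.0, 89.9, 38.1]
contact_force: [-0.6, 1.7, -0.1]
gripper_width: 0.0155
[0.38778308 0.39235643 0.03068206] [0.5054 0.4477 0.0518] [0.9059 0.4235 0.0024] [-0.5561102   1.66339172 -0.12591702] 0.015546423795912055
scene [[240.25331917 263.45347473]]
side [[270.8574633  174.13450994]]
```

View pics/f1.png

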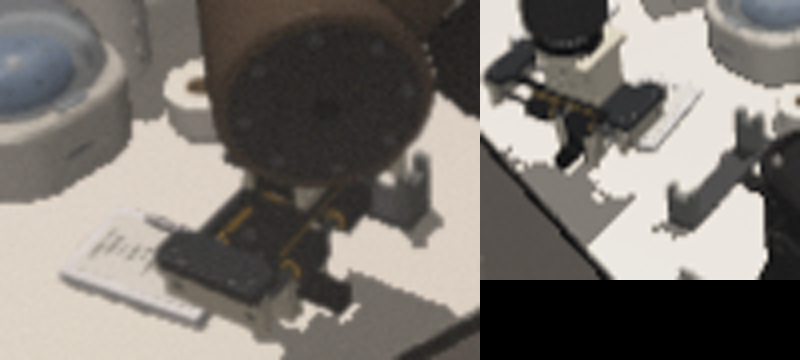

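```bash
python3 -m creep '[[0,0,0,0,-0.05,-0.1,0],[0,0,0,0,0,0,0],[0,0,0,0,0,0,0],[0,0,0,0,0,0,0],[0,0,0,0,0,0,0],[0,0,0,0,0,0,0],[0,0,0,0,0,0,0],[0,0,0,0,0,0,0]]'
python3 - <<'E'
from h import *
s=r.get_state(); R=Ro.from_euler('xyz',s['eef_rot'],degrees=True).as_matrix(); print((s['tcp_pos']+R@[-.0208,.0003,.13]).round(4),R[2,2],np.abs(s['qd']).max(),s['gripper_width'])
print(r.close_job())
E
```

```text
time_s: 23.25
tcp_pos: [0.3866, 0.3908, 0.0295]
eef_rot: [-45.8, 89.9, -20.7]
contact_force: [-0.4, 0.4, -1.2]
gripper_width: 0.0158
[0.5043 0.4461 0.0504] 0.0006967264784283889 0.13914448463958265 0.01579099519011458
the job is handed in; nothing more can be done
None
```

I took the gauge rod from its rest, pushed it down the guide tube until the collar stopped on the mouth, and drew it right out. I handed in at about 23 s, with the arm holding the rod level over the nearer ruled plate.

- **Seating:** The rod stopped within about 0.3 mm of the predicted full depth along the tube. The push-back there was about 17 N, straight along the tube. I judged it seated from position and force, as I took no picture at full depth.
- **Grip:** A wrist picture after the draw-out showed the rod had not slipped in the gripper.
- **Final pose:** The tip computes to (0.504, 0.446, 0.050) m. The plate middle measured (0.504, 0.446, 0.010) m, so the tip is about 4 cm above it. The rod is level to within 0.1°, the gripper reads 15.8 mm on the 16 mm handle, and joint speeds are near zero.
- **Visual check:** In the scene camera the tip shows within about 2 pixels of where it computes to. The side camera's view of the tip was blocked by the gripper.
- **Other objects:** The gripper body had only about 4 mm to spare beside the black case when picking up the rod, and no contact force showed. I did not check the bystanders' positions again afterwards. The free-motion force readings stayed under about 3 N.

No check failed or disagreed.

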